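Raise the feed barrier and slide the reflector home

ROBOT

A 6-joint arm with a two-finger parallel gripper is mounted at the origin on a cart in front of the work surface, level with it; the furniture and walls round the work are solid. World frame = base frame: x ahead of the robot, y to its left, z up, the work surface at z = 0. Lengths are in m, angles in rad, forces in N, time in s.
With the tool pointing down it reaches from about 0.375 to 0.9 m from the base axis. Payload 3.1 kg.
Tool frame: the origin (TCP) lies on the centre line of the jaws, within the pads' length; the fingertips stand 8 mm ahead of it and the grasp point (between the pads) lies 11 mm behind it; z points along the fingers, y is the line along which they close (so a half turn about z gives the same grasp; the last joint's range is limited). The gripper opens to 87 mm and grips with 3 to 60 N. Pads are 19 mm wide; open, the fingers measure 117 mm over their backs; the gripper's body (75 mm by 190 mm) begins 51 mm behind the grasp point.
Start: joints at [-1.351, 0.527, 1.433, -0, 1.181, -0.178], TCP at [0.242, -0.576, 0.231] pointing down, gripper open.
Joint ranges: [-3.08, 3.08], [-0.75, 2.2], [0.22, 2.44], [-1.43, 4.57], [0, 2.65], [-2.85, 2.85]. Speed limits (rad/s): [2.79, 2.79, 3.14, 3.14, 3.14, 3.14].

INTERFACE

Orientations are given as a unit quaternion [x, y, z, w].
In Python, from rig import robot gives the robot as it stands. The module is installed in compiled form; this text tells all that it offers.
- The arm moves only by the tool send_rows, never from a script. Its argument "increments" is one flat list of numbers, 7 for each row, row after row: the turn, a rotation vector about the world's x, y, z in rad, then the shift along the world's x, y, z in cm, then the opening, from 0 (shut) to 1 (fully open). A call has 1 to 20 rows; each row shifts and turns the commanded pose from where the row before left it; what a row does not reach is not made up. A row lasts 1/12 s, in which the tool goes at most 41.7 mm and 7.16 degrees, less where a joint would pass 70% of its speed; a pose out of reach is approached as far as the arm can. A call is refused whole if a number of a shift passes 4.17 or a number of a turn 0.125, either way. A call with a gripper value outside its range is refused whole. The fingers move at their own pace and stop on an object; "newtons" is the grip in N (left out, the last holds). Time passes only in rows, so rows that do not move let the fingers close. It gives the time, the measured TCP pose, the force, the opening and the grip force at its end, in the units of the state.
- robot.get_obs(): the state, without advancing time (a new reading comes with each control period).
- robot.camera(name): name is "side" or "top"; returns a dict with "image" (384x512x3 uint8, red, green, blue), "range_z" (384x512 float32, m along the optical axis (not along the pixel's ray), 0 where there is no reading), "fx", "fy", "cx", "cy" (pixels), "R" (3x3) and "t" (3): a world point X has camera coordinates R X + t. Camera axes: x right, y down, z forward; pixel columns grow to the right and rows downward; lengths in m; the calibration is good to about 2 mm. A picture is of the moment at which its call begins.
- robot.hand_in(): hands the job in; it is judged then, once.
The state is a dict: "time": time; "q": joint angles; "joint_velocities": joint speeds; "joint_torque": joint torques, N m; "position": TCP position; "tool_rot": TCP orientation; "ft_force": force on the tool from outside, world axes, zero at the start; "moment": the same for the moment, N m; "grip_width": finger opening in m; "grip_force": force on a finger pad.
Only numpy, scipy, OpenCV 4.12 (cv2) and the standard library are available. Lean on these libraries where they do the work, as an engineer would, in place of code of your own. Each camera call takes 0.05 s, during which the arm holds its last target. There are 200 camera calls.

TASK

Push the yellow-and-black barrier arm of the feed gate up past its balance point so that it stays raised by itself. Then push the pale lamp reflector along its lane, under the raised barrier, until it is fully home against the black end stop. Push only, do not lift the reflector, and leave the other things on the bench where they are.

Things in the scene. Friction and masses are not known exactly. Their poses are not given: they have to be found in the camera images.
- feed_gate: Fixed feed gate, grey base plate 235 x 215 x 8 mm. Origin at bench level on the lane's centre line, below the closed barrier; +x along the lane to the end stop (turned up to 0.35 rad either way), +y to the blue hinge bracket (96 mm high at y = 110 mm), z up. The lane floor, z = 8 mm, lies between two rails: inner faces y = +-38 mm, tops z = 34 mm, x = -149 to +77 mm, rear end open.
- stop_face (a point): Middle of the face of the black end stop that closes the lane: in the gate's frame x = +56, y = 0, z = 20 mm; the stop is 24 mm high (top at z = 32 mm).
- hinge_mid (a point): Middle of the barrier arm's hinge, in the feed gate's frame at x = 0, y = +110, z = 75 mm. The hinge axis is the gate's x axis.
- roller_mid (a point): Centre of the red roller at the barrier arm's tip, the place to push: radius 10 mm, 44 mm long along the gate's x axis, spins freely, 200 mm from the hinge axis. Closed, it is at x = 0, y = -67, z = 169 mm in the gate's frame (the arm rises at 28 degrees). Push it from its outer (-y) side towards +y, following its arc up about the hinge.
- barrier_arm (a joint): Barrier arm's angle, rad: 0 closed, 1.65 fully raised, leaning beyond upright. Counterweighted: it falls shut below about 0.68 (at the most 0.75) and falls on to fully raised by itself above; 1 to 3 N at the roller start it. Two pickets and a red foot bar hang from it to 21 mm above the bench and block the lane at gate x = 0 while closed; when raised they are clear of the lane (gate y over 60 mm).
- reflector_mid (a point): Centre, half-way up, of the pale metal lamp reflector with blue-edged rim, lying rim up in the lane: 98 mm along the lane, 70 mm across, 22 mm high, about 0.12 kg. The rim, top 5 mm, 30 mm above the bench, is its widest part. It starts with its centre at gate x = -65 to -100 mm and slides freely; home, its centre is at gate x = +7 mm. Push its rear edge with the fingertips between the rails.
- spare_reflector: Second pale reflector, loose, 70 x 98 x 22 mm, on the bench to the left, not part of the job; origin under its centre.
- needle_tin: Round tin with a green lid, loose, 71 mm across, 32 mm high, left; leave alone. Origin under its centre.
- gauge_block: Small stepped grey steel gauge block, loose, 24 x 50 x 32 mm, right; leave alone. Origin under its centre.
- glue_syringe: Orange syringe with a blue cap, loose, 25 mm thick, 106 mm long, right; leave alone. Origin under its centre.
There are look-alikes about, which are no part of the job. What is shaped like the part that bears reflector_mid but pink is not meant.

How it is judged:
On the way, in this order (a step that is already met when the one before it is completed fails the run):
1. the barrier stands raised by itself, untouched, before the reflector has gone in (value of joint barrier_arm above 1.5 rad and contact force between each of the arm, the fingers and feed_gate below 0.2 N and x of reflector_mid in the frame of feed_gate below -0.03 m), for 0.3 s.
2. the reflector is home against the end stop (x of reflector_mid in the frame of feed_gate above 0.001 m and value of joint barrier_arm above 1.5 rad), for 0.2 s.
At the end, for the whole second after the job is handed in: The barrier stays fully raised (over 1.5 rad) by itself, and the reflector lies flat on the lane floor between the rails, its front rim within 6 mm of the end stop (all of step 2 and x of reflector_mid in the frame of feed_gate below 0.012 m and y of reflector_mid in the frame of feed_gate between -0.008 and 0.008 m and height (world z) of reflector_mid below 0.024 m and angle between reflector_mid's own z axis and vertical below 0.08 rad); the robot touches nothing.
It fails at once if the reflector is lifted off the lane floor (15 mm) (height (world z) of reflector_mid above 0.034 m).
It fails at once if the reflector is tipped (angle between reflector_mid's own z axis and vertical above 0.35 rad).
It fails at once if a bystander is moved by more than 20 mm (distance of any of spare_reflector, needle_tin, gauge_block, glue_syringe from where it was at the start of the episode above 0.02 m).
It also fails if it takes over 54 s, if anything falls off the work surface, if the arm or the gripper's body presses on something with over 40 N, if the wrist force passes 120 N, or if a joint passes its speed limit or range.

## Working session

There is one attempt and no reset: what is moved stays moved. The work goes in short steps, Python scripts to look and compute and a tool call to move; the robot and the scene stay as the last step left them, time stands still between calls to the robot, and variables do not carry over. Pictures are saved under pics/ and viewed, at most 10 in all, crops included, and the job is handed in when it is done.

Besides the shell and the picture viewer there is one more tool, called after "Emit:" as name(argument=value, ...) on one line, values as JSON. send_rows: Moves the arm, as the interface text tells. Its arguments: {"type":"object","properties":{"increments":{"type":"array"},"newtons":{"type":"number"}},"required":["increments"]}

```bash
mkdir -p pics; cat > h.py <<'E'
import numpy as np, cv2
from rig import robot
def cam(n):
    return robot.camera(n)
def pts(c):
    z=c["range_z"]; v,u=np.mgrid[:z.shape[0],:z.shape[1]]
    P=np.stack([(u-c["cx"])/c["fx"]*z,(v-c["cy"])/c["fy"]*z,z],-1)
    W=(P-c["t"])@c["R"]; W[z<=0]=np.nan
    return W
def save(c,f): cv2.imwrite("pics/"+f,cv2.resize(c["image"][...,::-1],(800,600)))
E
python3 - <<'E'
from h import *
for n in("top","side"):
    c=cam(n); save(c,n+"1.png"); np.savez(n+"1.npz",**c); print(n,-np.array(c["R"]).T@c["t"],c["R"][2])
print(robot.get_obs())
E
```

```text
top [0.38499207 0.0536576  1.19223631] [ 0.1420047   0.00215774 -0.98986363]
side [ 0.04671973 -1.25568384  0.80184669] [ 0.31655776  0.84337019 -0.4341865 ]
{'time': 0.1, 'q': array([-1.35150585e+00,  5.28377368e-01,  1.43376894e+00,  2.41044423e-05,
        1.18141857e+00, -1.78481780e-01]), 'joint_velocities': array([-0.00047908, -0.00290176, -0.00375052,  0.00074056, -0.00092391,
        0.0018332 ]), 'joint_torque': array([-7.31902164e-04, -4.40985954e+01, -1.77150589e+01,  6.35531824e-02,
        5.34087466e-02, -3.98706118e-05]), 'position': array([ 0.24200458, -0.57554507,  0.22966859]), 'tool_rot': array([ 9.80287691e-01,  1.97572947e-01, -8.97640161e-06, -9.86136381e-04]), 'ft_force': array([-0.45819195,  0.24816232, -0.29233945]), 'moment': array([-0.01831782, -0.00426052,  0.00887604]), 'grip_force': 0.0, 'grip_width': 0.08672531122185316}
```

View pics/top1.png

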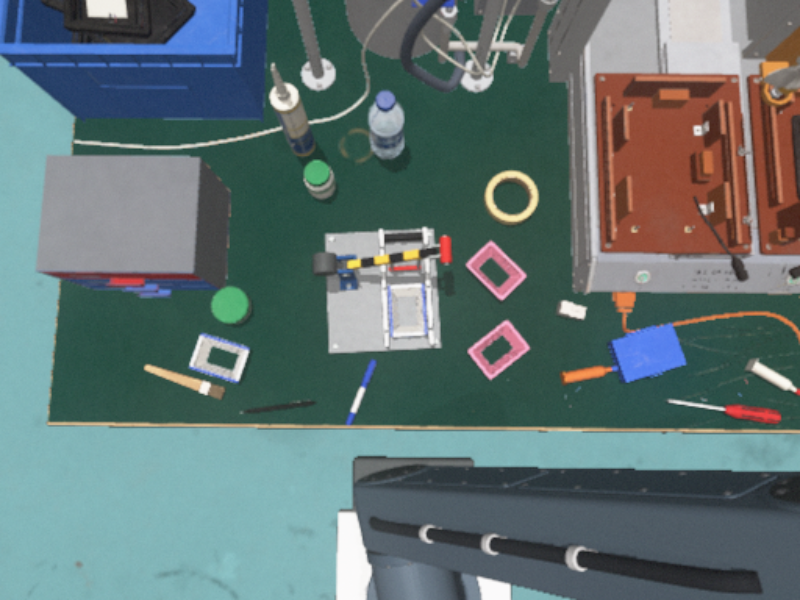

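View pics/side1.png

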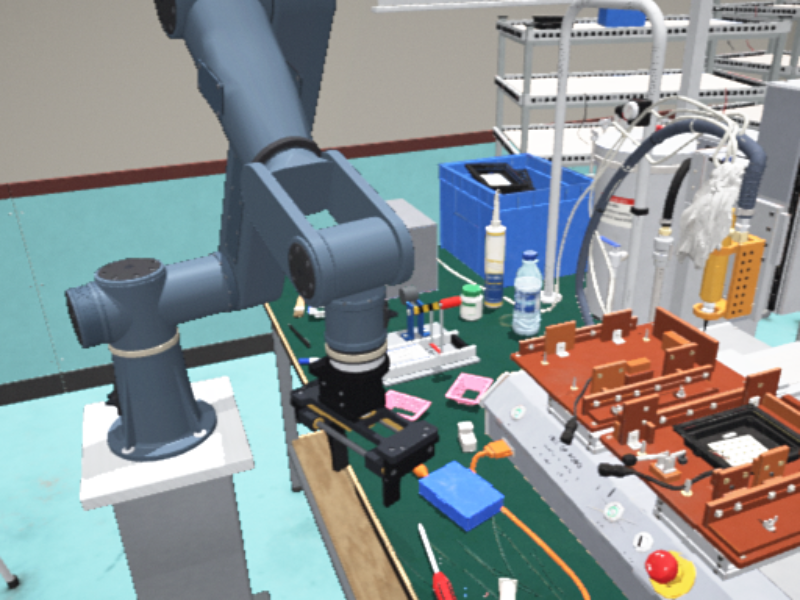

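The top view shows the gate (about 325–440, 228–352) with its lane running up the image. The black stop is at (405,237), the red roller at (446,248) and the reflector at (408,310). The bystanders are well away from the lane. In the side view the gate is partly hidden behind the gripper.

```bash
python3 - <<'E'
from h import *
c=dict(np.load("top1.npz")); W=pts(c); s=512/800
im=c["image"]; hsv=cv2.cvtColor(im,cv2.COLOR_RGB2HSV)
roi=np.zeros(im.shape[:2],bool); roi[int(215*s):int(365*s),int(310*s):int(460*s)]=1
z=W[...,2]
def rect(m,name):
    m=m&roi&np.isfinite(z); p=W[m]; r=cv2.minAreaRect(p[:,:2].astype(np.float32)*1000)
    print(name,m.sum(),np.round(np.median(p,0),4),"rect",np.round(r[0],1),np.round(r[1],1),round(r[2],1)); return p
pl=rect((z>0.004)&(z<0.013)&(hsv[...,1]<60),"plate")
P=rect((z>0.030)&(z<0.038)&(hsv[...,1]<60)&(hsv[...,2]>120),"rails")
red=rect(((hsv[...,0]<8)|(hsv[...,0]>172))&(hsv[...,1]>150)&(z>0.13),"roller")
blue=rect((hsv[...,0]>105)&(hsv[...,0]<130)&(hsv[...,1]>70)&(z>0.02)&(z<0.04),"blue rim")
rect((hsv[...,2]<60)&(z>0.02)&(z<0.04),"black stop")
rect((hsv[...,0]>105)&(hsv[...,0]<130)&(hsv[...,1]>70)&(z>0.07)&(z<0.11),"bracket")
big=cv2.resize(im[130:240,190:310][...,::-1],(800,733)); cv2.imwrite("pics/crop1.png",cv2.resize(big,(654,600)))
E
```

```text
plate 3379 [0.545  0.1003 0.0078] rect [567.3  95.1] [239.6 241.1] 3.7
rails 392 [0.5543 0.0354 0.0333] rect [569.9  36.2] [224.   91.6] 3.6
roller 110 [ 0.611  -0.0268  0.1766] rect [611.8 -27.3] [45.2 18.2] 4.3
blue rim 96 [0.5312 0.0061 0.0306] rect [529.8  62.8] [169.1 143.3] 21.2
black stop 35 [0.6622 0.0365 0.0286] rect [662.7  44.2] [ 3.9 69.3] 5.4
bracket 55 [0.5926 0.15   0.0943] rect [597.8 148.8] [29.2 31.7] 88.7
```

View pics/crop1.png

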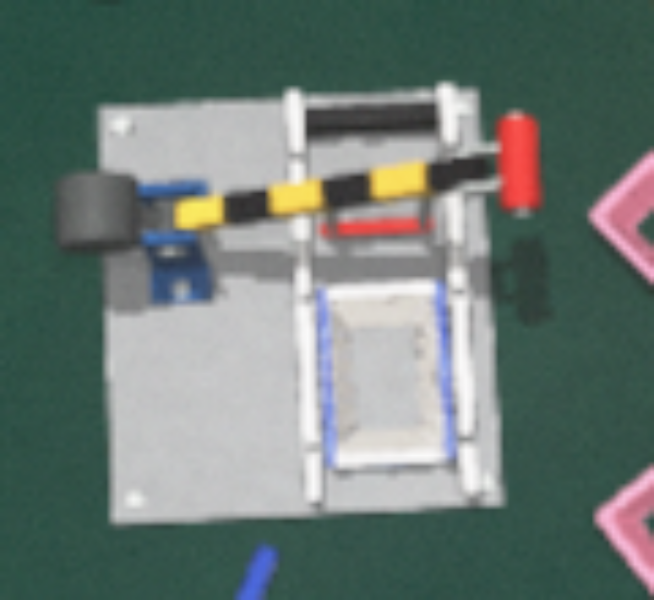

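The crop shows the lane tilted slightly left. The rails run from rows 90 to 500, the reflector fills rows 285–465 (gate x about -80 mm), and the roller is at (519,162). Gate origin is about (0.606, 0.0385), yaw 3.7°. I'll move to the roller's outer side with the fingers shut.

Emit:
send_rows(increments=[0, 0, 0.062, 1.85, 2.5, -0.3, 0, 0, 0, 0.062, 1.85, 2.5, -0.3, 0, 0, 0, 0.062, 1.85, 2.5, -0.3, 0, 0, 0, 0.062, 1.85, 2.5, -0.3, 0, 0, 0, 0.062, 1.85, 2.5, -0.3, 0, 0, 0, 0.062, 1.85, 2.5, -0.3, 0, 0, 0, 0.062, 1.85, 2.5, -0.3, 0, 0, 0, 0.062, 1.85, 2.5, -0.3, 0, 0, 0, 0.062, 1.85, 2.5, -0.3, 0, 0, 0, 0.062, 1.85, 2.5, -0.3, 0, 0, 0, 0.062, 1.85, 2.5, -0.3, 0, 0, 0, 0.062, 1.85, 2.5, -0.3, 0, 0, 0, 0.062, 1.85, 2.5, -0.3, 0, 0, 0, 0.062, 1.85, 2.5, -0.3, 0, 0, 0, 0.062, 1.85, 2.5, -0.3, 0, 0, 0, 0.062, 1.85, 2.5, -0.3, 0, 0, 0, 0.062, 1.85, 2.5, -0.3, 0, 0, 0, 0.062, 1.85, 2.5, -0.3, 0, 0, 0, 0.062, 1.85, 2.5, -0.3, 0, 0, 0, 0.062, 1.85, 2.5, -0.3, 0])

```text
time: 1.77
position: [0.6125, -0.0746, 0.1699]
tool_rot: [0.682, 0.731, -0.0, -0.0]
ft_force: [-0.1, -0.7, -0.3]
grip_width: 0.0004
grip_force: 0.0
```

Emit:
send_rows(increments=[0, 0, 0, -0.16, 2.5, -0.5, 0, 0, 0, 0, -0.045, 0.7, 0.97, 0, 0, 0, 0, -0.045, 0.7, 0.97, 0, 0, 0, 0, -0.045, 0.7, 0.97, 0, 0, 0, 0, -0.05, 0.8, 0.85, 0, 0, 0, 0, -0.05, 0.8, 0.85, 0, 0, 0, 0, -0.05, 0.8, 0.85, 0, 0, 0, 0, -0.06, 0.93, 0.7, 0, 0, 0, 0, -0.06, 0.93, 0.7, 0, 0, 0, 0, -0.06, 0.93, 0.7, 0, 0, 0, 0, -0.065, 1.03, 0.53, 0, 0, 0, 0, -0.065, 1.03, 0.53, 0, 0, 0, 0, -0.065, 1.03, 0.53, 0, 0, 0, 0, -0.07, 1.1, 0.34, 0, 0, 0, 0, -0.07, 1.1, 0.34, 0, 0, 0, 0, -0.07, 1.1, 0.34, 0, 0, 0, 0, -0.09, 1.4, 0.25, 0, 0, 0, 0, 0, 0, 0, 0, 0, 0, 0, 0, 0, 0, 0])

```text
time: 3.35
position: [0.6008, 0.1007, 0.2697]
tool_rot: [0.682, 0.731, -0.0, 0.0]
ft_force: [0.2, -0.2, 0.1]
grip_width: 0.0006
grip_force: 0.0
```

```bash
python3 - <<'E'
from h import *
a=cam("top");b=cam("side")
cv2.imwrite("pics/two2.png",np.vstack([cv2.resize(x,(400,300)) for x in(a["image"][100:292,130:386,::-1],b["image"][130:322,150:406,::-1])]))
E
```

```text
(no output)
```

View pics/two2.png

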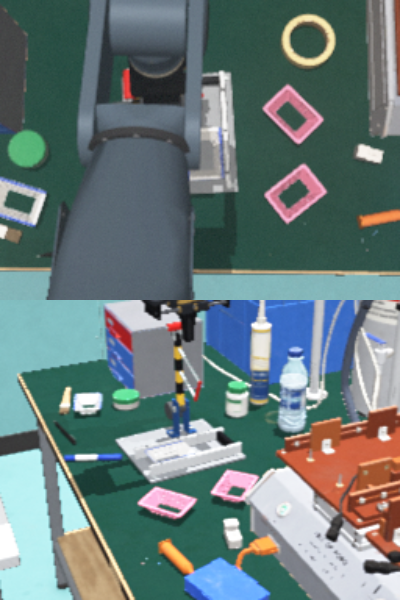

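The arm stands upright, leaning past vertical in the side view (about 180,370), with its roller clear of the tool. The reflector is still in the lane. Next I'll retreat and go behind the reflector.

Emit:
send_rows(increments=[0, 0, 0, 0.1, -2.4, 0, 0, 0, 0, 0, 0.1, -2.4, 0, 0, 0, 0, 0, 0.1, -2.4, 0, 0, 0, 0, 0, -2.9, 0, 0, 0, 0, 0, 0, -2.9, 0, 0, 0, 0, 0, 0, -2.9, 0, 0, 0, 0, 0, 0, -2.9, 0, 0, 0, 0, 0, 0, -2.9, 0, 0, 0, 0, 0, 0, -2.9, 0, 0, 0, 0, 0, 0, 0, 0, -3.5, 0, 0, 0, 0, 0, 0, -3.5, 0, 0, 0, 0, 0, 0, -3.5, 0, 0, 0, 0, 0, 0, -3.5, 0, 0, 0, 0, 0, 0, -3.5, 0, 0, 0, 0, 0, 0, -3.5, 0, 0, 0, 0, 0, 0, 0, 0])

```text
time: 4.78
position: [0.4259, 0.0276, 0.0536]
tool_rot: [0.684, 0.73, -0.004, -0.006]
ft_force: [-1.3, -1.5, -0.2]
grip_width: 0.0004
grip_force: 0.0
```

```bash
python3 - <<'E'
from h import *
a=cam("top");b=cam("side")
cv2.imwrite("pics/two3.png",np.vstack([cv2.resize(x,(400,300)) for x in(a["image"][100:292,130:386,::-1],b["image"][130:322,150:406,::-1])]))
# blue rim edge points in the lane, gate frame
yaw=np.deg2rad(3.7);ex=np.array([np.cos(yaw),np.sin(yaw)]);ey=np.array([-ex[1],ex[0]]);o=np.array([.6058,.0385])
W=pts(a);hsv=cv2.cvtColor(a["image"],cv2.COLOR_RGB2HSV)
d=W[...,:2]-o;gx=d@ex;gy=d@ey
z=W[...,2]
m=(hsv[...,0]>105)&(hsv[...,0]<130)&(hsv[...,1]>60)&(abs(gy)<.045)&(gx>-.15)&(gx<.08)&(z<.05)
p=np.c_[gx[m],gy[m]]; print(m.sum(),p.min(0),p.max(0))
for lo,hi in((-.045,0),(0,.045)):
    q=p[(p[:,1]>lo)&(p[:,1]<hi)]; print(len(q), q.min(0) if len(q) else 0,q.max(0) if len(q) else 0)
E
```

```text
47 [-0.06656409 -0.03457449] [-0.03015821  0.03696598]
22 [-0.0664306  -0.03457449] [-0.03282203 -0.02925507]
25 [-0.06656409  0.03061704] [-0.03015821  0.03696598]
```

View pics/two3.png

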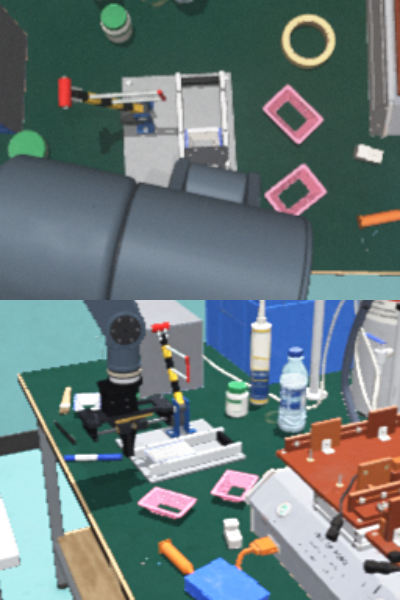

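The barrier is up, with its roller at (65,92) in the top view. The tool is behind the lane's rear end, and the reflector's front rim is at gate x ≈ -31 mm. I'll lower now.

Emit:
send_rows(increments=[0, 0, 0, 0, 0, -1.5, 0, 0, 0, 0, 0, 0, -1.3, 0, 0, 0, 0, 0, 0, 0, 0, 0, 0, 0, 0, 0, 0, 0])

```text
time: 5.22
position: [0.4314, 0.0273, 0.034]
tool_rot: [0.683, 0.73, 0.001, 0.002]
ft_force: [0.1, -0.8, 0.4]
grip_width: 0.0003
grip_force: 0.0
```

Emit:
send_rows(increments=[0, 0, 0, 0, 0, -0.55, 0, 0, 0, 0, 0, 0, -0.55, 0, 0, 0, 0, 0.75, 0.05, 0, 0, 0, 0, 0, 0.75, 0.05, 0, 0, 0, 0, 0, 0.75, 0.05, 0, 0, 0, 0, 0, 0.75, 0.05, 0, 0, 0, 0, 0, 0.75, 0.05, 0, 0, 0, 0, 0, 0.75, 0.05, 0, 0, 0, 0, 0, 0.75, 0.05, 0, 0, 0, 0, 0, 0.75, 0.05, 0, 0, 0, 0, 0, 0.75, 0.05, 0, 0, 0, 0, 0, 0.75, 0.05, 0, 0, 0, 0, 0, 0.75, 0.05, 0, 0, 0, 0, 0, 0.75, 0.05, 0, 0, 0, 0, 0, 0.75, 0.05, 0, 0, 0, 0, 0, 0.75, 0.05, 0, 0, 0, 0, 0, 0, 0, 0, 0])

```text
time: 6.63
position: [0.538, 0.0344, 0.0209]
tool_rot: [0.683, 0.73, 0.001, 0.002]
ft_force: [-0.0, -0.0, 0.4]
grip_width: 0.0006
grip_force: 0.0
```

```bash
cat > m.py <<'E'
from h import *
import sys
a=cam("top");b=cam("side")
cv2.imwrite("pics/"+sys.argv[1],np.vstack([cv2.resize(x,(600,300)) for x in(a["image"][130:210,190:350,::-1],b["image"][180:260,190:350,::-1])]))
yaw=np.deg2rad(3.7);ex=np.array([np.cos(yaw),np.sin(yaw)]);ey=np.array([-ex[1],ex[0]]);o=np.array([.6058,.0385])
t=robot.get_obs()["position"][:2]-o; print("tcp gate",t@ex,t@ey)
for c in(a,b):
    W=pts(c);hsv=cv2.cvtColor(c["image"],cv2.COLOR_RGB2HSV)
    d=W[...,:2]-o;gx=d@ex;gy=d@ey;z=W[...,2]
    m=(hsv[...,0]>105)&(hsv[...,0]<130)&(hsv[...,1]>60)&(abs(gy)<.045)&(gx>-.15)&(gx<.08)&(z<.05)
    p=np.c_[gx,gy,z][...] if 0 else np.c_[gx[m],gy[m],z[m]]
    print(len(p), p.min(0) if len(p) else 0,p.max(0) if len(p) else 0)
E
python3 m.py two4.png
```

```text
tcp gate -0.07000645303625166 0.000591019696658001
0 0 0
2 [-0.06280058 -0.00875806  0.00900556] [-0.02918554  0.00457811  0.02856663]
```

View pics/two4.png

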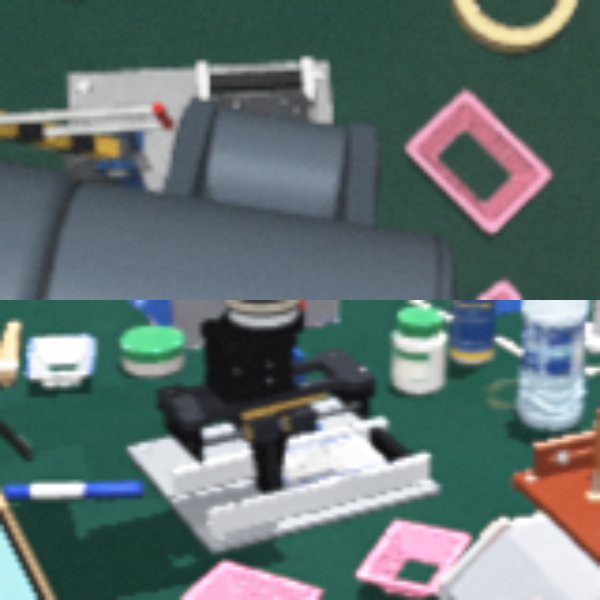

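The finger is behind the reflector in the lane, at side-view (270,470), with a small gap left before the stop. I'll push the rest gently.

Emit:
send_rows(increments=[0, 0, 0, 0.3, 0.02, 0, 0, 0, 0, 0, 0.3, 0.02, 0, 0, 0, 0, 0, 0.3, 0.02, 0, 0, 0, 0, 0, 0.3, 0.02, 0, 0, 0, 0, 0, 0, 0, 0, 0])

```text
time: 7.15
position: [0.5479, 0.0353, 0.0208]
tool_rot: [0.683, 0.73, 0.0, 0.0]
ft_force: [-1.0, 0.7, 0.4]
grip_width: 0.0001
grip_force: 0.0
```

Emit:
send_rows(increments=[0, 0, 0, 0.15, 0.01, 0, 0, 0, 0, 0, 0.15, 0.01, 0, 0, 0, 0, 0, 0, 0, 0, 0])

```text
time: 7.4
position: [0.5499, 0.0357, 0.0207]
tool_rot: [0.683, 0.73, -0.0, -0.0]
ft_force: [-0.2, -0.6, 0.4]
grip_width: 0.0003
grip_force: 0.5
```

Emit:
send_rows(increments=[0, 0, 0, 0.15, 0.01, 0, 0, 0, 0, 0, 0.15, 0.01, 0, 0, 0, 0, 0, 0, 0, 0, 0])

```text
time: 7.65
position: [0.5535, 0.0358, 0.0208]
tool_rot: [0.683, 0.73, 0.0, 0.0]
ft_force: [-0.6, -0.2, 0.6]
grip_width: 0.0008
grip_force: 0.3
```

Emit:
send_rows(increments=[0, 0, 0, 0.15, 0.01, 0, 0, 0, 0, 0, 0.15, 0.01, 0, 0, 0, 0, 0, 0, 0, 0, 0])

```text
time: 7.9
position: [0.5556, 0.0361, 0.0207]
tool_rot: [0.683, 0.73, -0.0, -0.0]
ft_force: [-2.1, 0.0, 0.8]
grip_width: 0.0004
grip_force: 1.0
```

```bash
python3 m.py two5.png
```

```text
tcp gate -0.05020420102402587 0.0008492721840611115
0 0 0
2 [-0.02900348 -0.02712449  0.02884546] [0.01558443 0.02872798 0.0308557 ]
```

View pics/two5.png

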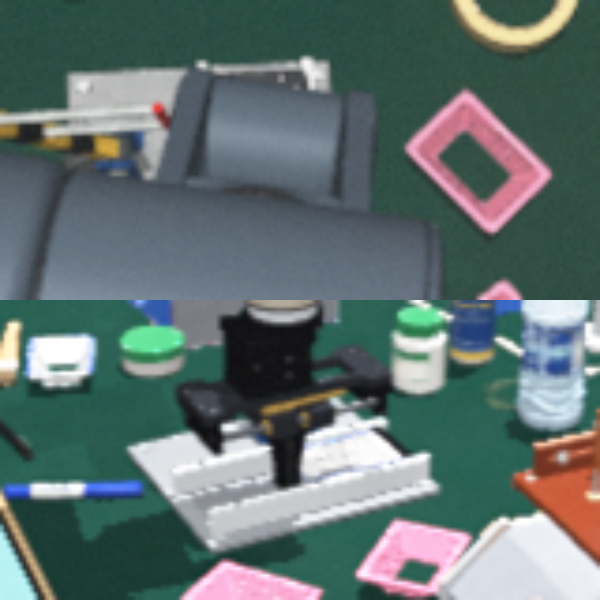

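The reflector now looks close to the stop, at side-view (390,450), and the force is just rising. One more nudge.

Emit:
send_rows(increments=[0, 0, 0, 0.15, 0.01, 0, 0, 0, 0, 0, 0.15, 0.01, 0, 0, 0, 0, 0, 0, 0, 0, 0])

```text
time: 8.25
position: [0.5559, 0.0363, 0.0206]
tool_rot: [0.683, 0.731, -0.002, -0.003]
ft_force: [-6.5, -2.7, 5.3]
grip_width: 0.0003
grip_force: 3.4
```

The tool has stalled and the force is up, so the reflector is home. I'll back off along the lane, lift and clear the view.

Emit:
send_rows(increments=[0, 0, 0, -0.5, -0.03, 0, 0, 0, 0, 0, -1.5, -0.1, 0, 0, 0, 0, 0, -2, -0.13, 0, 0, 0, 0, 0, -2, -0.13, 0, 0, 0, 0, 0, -2, -0.13, 0, 0, 0, 0, 0, -2, -0.13, 0, 0, 0, 0, 0, -2, -0.13, 0, 0, 0, 0, 0, 0, 0, 2, 0, 0, 0, 0, 0, 0, 4, 0, 0, 0, 0, 0, 0, 4, 0, 0, 0, 0, 0, 0, 4, 0, 0, 0, 0, 0, -3, 4, 0, 0, 0, 0, 0, -3.5, 0, 0, 0, 0, 0, 0, -3.5, 0, 0, 0, 0, 0, 0, -3.5, 0, 0, 0, 0, 0, 0, -3.5, 0, 0, 0, 0, 0, 0, -3.5, 0, 0, 0, 0, 0, 0, -3.5, 0, 0, 0, 0, 0, 0, 0, 0, 0])

```text
time: 9.83
position: [0.4419, -0.2145, 0.1951]
tool_rot: [0.685, 0.729, -0.0, 0.005]
ft_force: [0.7, -0.3, 0.6]
grip_width: 0.0008
grip_force: 0.0
```

```bash
python3 m.py two6.png
```

```text
tcp gate -0.181689247986896 -0.2357317325472216
122 [-0.03954365 -0.03470001 -0.00018249] [0.0578047  0.03688468 0.03643689]
1 [-0.03709136  0.03656129  0.02810564] [-0.03709136  0.03656129  0.02810564]
```

View pics/two6.png

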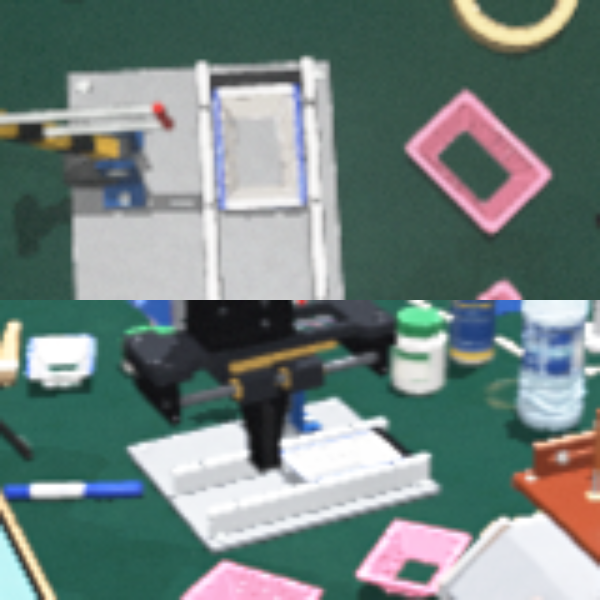

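The reflector lies flat against the black stop. It spans rows 85–210 in the top view, rear rim at gate x ≈ -40 mm, centred between the rails. The barrier is raised and the robot is clear.

```bash
python3 -c "
from rig import robot
print(robot.hand_in())"
```

```text
the job is handed in; nothing more can be done
None
```

The job is handed in (no verdict was returned): the barrier stands raised by itself and the reflector is flat against the end stop, with the bystanders not touched and the robot clear.

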